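Lock the jig's sliding clamp tight on a maple block

TASK

Flip the clamp's cam lever up to free its slide, push the slide along the rail until its sprung shoe presses the maple block firmly home against the end fence, then swing the lever right down again to lock it. Keep the pressure on while you bring the lever down, because the freed slide springs back as soon as it is let go; after you let go, the locked clamp must still squeeze the block firmly, with the shoe pushed about halfway in. Leave the router, sanding block, offcut and bin where they are.

Things in the scene. Friction and masses are not known exactly. Their poses are not given: they have to be found in the camera images.
- jig: Fixed jig: pale wooden board 220 (x) x 420 (y) x 18 mm; origin under its centre, z up. Aluminium rail along y at x = -75 mm, top 34 mm above the bench. A fixed wooden end fence (150 mm along x, 24 thick, 50 tall, two black nuts on top) crosses the +y end; its clamping face (to -y) is bolted anywhere from y = 93 to 138 mm: not measured, find it by touch or sight.
- workpiece: Loose maple block 70 (x) x 90 (y) x 40 mm tall, about 0.2 kg, lying on the jig's board between the shoe and the fence, 13 mm or more short of the fence and slightly turned; origin at the centre of its underside.
- saddle (a joint): How far the aluminium slide (saddle, about 140 x 62 x 52 mm) has moved along the rail towards the fence (+y of the jig), m, -0.02 to 0.20 (0 at the start); at 0 the pivot is 160 mm to the -y side of the jig's origin. With the lever down, a pad under the cam grips the rail and holds it by friction (about 20 N); with the lever up it slides at about 1.5 N.
- shoe: The clamp's sprung wooden shoe, 80 (x) x 12 (y) x 34 mm, on the saddle's fence side; origin at the centre of its face that meets the block, axes as the jig's. Fully out, the face lies 50 mm nearer the fence (+y) than the pivot, 40 mm above the bench; it is pushed back up to 7 mm against a spring of about 1.5 N per mm.
- lever (a joint): Cam lever angle, rad: 0 (at the start) = down, locked, pointing to the jig's -x (towards the robot) and 0.12 above level; grows as the knob is raised; 1.45 = upright; 1.75 = at its stop, leaning a little away from the robot. Below about 0.6 the cam bites and takes about 7 N at the knob.
- pivot (a point): Centre of the lever's hinge axis, which runs along the jig's y axis (along the rail), on the saddle, 66 mm above the bench; jig x = -75 mm.
- lever_knob (a point): Centre of the lever's black cross knob, a cylinder 26 mm in diameter and 30 mm long lying along the jig's y axis (grip it across its two flat ends), 90 mm from the pivot; about 77 mm above the bench when locked, 155 mm when upright.
- router: Bystander: black router standing upright, 90 x 90 mm foot, 195 mm tall, 1.8 kg; origin at the centre of its foot.
- sander: Bystander: yellow sanding block 120 x 65 x 42 mm; origin at the centre of its underside.
- offcut: Bystander: maple offcut 150 x 50 x 25 mm; origin at the centre of its underside.
- bin: Bystander: green plastic open bin 180 x 130 x 80 mm; origin at the centre of its underside.
Things that resemble listed ones, but are neither listed nor needed, are in the scene too. Leave any orange or white look-alike of the workpiece alone.

How it is judged:
By the outcome, as a careful person would: the job done as asked, in the order asked, and still so for the second after the job is handed in, with the robot touching nothing.
It also fails if it takes over 58 s, if anything falls off the work surface, if the arm or the gripper's body presses on something with over 40 N, if the wrist force passes 120 N, or if a joint passes its speed limit or range.

ROBOT

A 7-joint arm with a two-finger parallel gripper is mounted at the origin on the work surface. World frame = base frame: x ahead of the robot, y to its left, z up, the work surface at z = 0. Lengths are in m, angles in rad, forces in N, time in s.
With the tool pointing down it reaches from about 0.4 to 0.85 m from the base axis. Payload 6.9 kg.
Tool frame: the origin (TCP) lies midway between the tips of the shut fingers; the grasp point (between the pads) lies 19 mm behind it; z points along the fingers, y is the line along which they close (so a half turn about z gives the same grasp; the last joint's range is limited). The gripper opens to 85 mm and grips with 20 to 120 N. Pads are 22 mm wide; open, the fingers measure 114 mm over their backs; the gripper's body (76 mm by 85 mm) begins 54 mm behind the grasp point. The pads swing forward as they close: fully open they stand 13 mm farther back than shut.
Start: joints at [-1.067, 0.507, -0.238, 1.5, 0.126, 1.149, -0.155], TCP at [0.243, 0.576, 0.231] pointing down, gripper open.
Joint ranges: [-3.08, 3.08], [-0.24, 2.05], [-1.43, 1.35], [0, 2.5], [-1.52, 4.66], [0.17, 1.96], [-2.89, 2.89]. Speed limits (rad/s): [2.39, 2.39, 3.14, 3.14, 3.14, 3.14, 3.14].

INTERFACE

Orientations are given as a unit quaternion [w, x, y, z].
In Python, from plant import bot gives the robot as it stands.
- The arm moves only by the tool drive_tool, never from a script. Its argument "targets" is a list of rows, each a list of 5 numbers: the finger opening in mm, from 0 to 85.4, then the shift along the tool's x, y, z in units of 25 mm (1.0 is 25 mm), then the turn about the tool's z in units of 6 degrees (1.0 is 6 degrees). A call has 1 to 20 rows; each row shifts and turns the commanded pose from where the row before left it, along the tool's axes as they then stand; what a row does not reach is not made up. A row lasts 1/8 s, in which the tool goes at most 62.5 mm and 10.7 degrees, less where a joint would pass 70% of its speed; a pose out of reach is approached as far as the arm can. A call is refused whole if a number of a shift passes 1 or a number of a turn 1, either way. A call with a gripper value outside its range is refused whole. The fingers move at their own pace and stop on an object; "grip_force" is the grip in N (left out, the last holds). Time passes only in rows, so rows that do not move let the fingers close. It gives the time, the measured TCP pose, the force, the opening and the grip force at its end, in the units of the state.
- bot.read_state(): the state, without advancing time (a new reading comes with each control period).
- bot.capture(name): name is "side" or "top" or "wrist"; returns a dict with "frame" (420x560x3 uint8, red, green, blue), "intrinsics" (3x3 intrinsics, pixels), "xyz" and "orientation" of the camera in the world. Camera axes: x right, y down, z forward; pixel columns grow to the right and rows downward; lengths in m; the calibration is good to about 2 mm. A picture is of the moment at which its call begins. There is no depth.
- bot.finish_job(): hands the job in; it is judged then, once.
Trained networks look in a picture, given as the dict that the camera call returned (one of the last four; its "shot" number tells which), for a name from the list of things; names that differ only in an ending like _2 or _b are one class to them, and where a whole thing is asked for, a point or a joint stands for the part that bears it (a point fixed in the world has none). Each returns a list of dicts, best first, with "score" (0 to 1); they miss things now and then, are a little off and sometimes report something else, mostly with a low value. They report only what shows in the picture. A call takes as long as a camera call. They do not tell look-alikes from the thing itself.
- bot.boxes_of(picture, target): "xyz" ([x, y, z] in m, in world coordinates, good to about 4 mm: the middle of the surface that is visible of it).
- bot.mark_of(picture, target): "xyz" ([x, y, z] in m, in world coordinates, good to about 4 mm: a listed point, or the origin of a listed thing).
The state is a dict: "t": time; "joints": joint angles; "joint_velocities": joint speeds; "tau": joint torques, N m; "ee_pos": TCP position; "tcp_rot": TCP orientation; "force": force on the tool from outside, world axes, zero at the start; "wrist_torque": the same for the moment, N m; "grip_width": finger opening in m; "finger_force": force on a finger pad.
Only numpy, scipy, OpenCV 4.12 (cv2) and the standard library are available. Lean on these libraries where they do the work, as an engineer would, in place of code of your own. Each camera call takes 0.05 s, during which the arm holds its last target. There are 200 camera calls.

## Working session

There is one attempt and no reset: what is moved stays moved. The work goes in short steps, Python scripts to look and compute and a tool call to move; the robot and the scene stay as the last step left them, time stands still between calls to the robot, and variables do not carry over. Pictures are saved under pics/ and viewed, at most 10 in all, crops included, and the job is handed in when it is done.

Besides the shell and the picture viewer there is one more tool, called after "Call:" as a command line: name --pt "numbers of a row" for each row, then --argument value for the rest. drive_tool: Moves the arm, as the interface text tells. Its arguments: {"type":"object","properties":{"targets":{"type":"array"},"grip_force":{"type":"number"}},"required":["targets"]}

```bash
ls; mkdir -p pics; cat > h.py <<'E'
from plant import bot
import numpy as np, cv2
from scipy.spatial.transform import Rotation as R
def save(p,n): cv2.imwrite(f'pics/{n}.png', cv2.cvtColor(p['frame'],cv2.COLOR_RGB2BGR))
def proj(p,X):
    q=p['orientation']; Rm=R.from_quat([q[1],q[2],q[3],q[0]]).as_matrix()
    c=Rm.T@(np.array(X)-np.array(p['xyz'])); u=np.array(p['intrinsics'])@c; return u[:2]/u[2]
E
python3 - <<'E'
from h import *
for n in ('top','side'):
    p=bot.capture(n); save(p,n+'0'); print(n,p['xyz'],p['orientation'])
    for t in ('jig','workpiece','shoe','pivot','lever_knob','router','sander','offcut','bin'):
        try: r=bot.mark_of(p,t)
        except Exception as e: r=[]; print(e)
        for d in r[:3]: print(t,np.round(d['xyz'],4),round(d['score'],2),np.round(proj(p,d['xyz'])) , [k for k in d if k not in('xyz','score')])
s=bot.read_state(); print({k:np.round(v,3) for k,v in s.items()})
E
```

```text
pics
top [ 3.26704841e-01 -1.30152138e-03  1.30178882e+00] [-0.06784282  0.71163039 -0.69624437  0.06498697]
jig [ 0.4331 -0.2265  0.0763] 0.43 [358. 253.] []
workpiece [ 0.589  -0.0422  0.0194] 0.7 [294. 202.] []
workpiece [ 0.7953 -0.0441  0.003 ] 0.7 [296. 140.] []
workpiece [0.3628 0.0157 0.0019] 0.66 [274. 276.] []
shoe [ 0.5894 -0.1676  0.0356] 0.49 [336. 201.] []
pivot [ 0.517  -0.2214  0.0672] 0.88 [356. 224.] []
lever_knob [ 0.6218 -0.4247 -0.0029] 0.74 [416. 196.] []
lever_knob [ 0.4276 -0.2245  0.0756] 0.63 [358. 254.] []
router [ 0.3912 -0.4495  0.0021] 0.88 [428. 270.] []
sander [ 0.5919 -0.1684  0.0394] 0.71 [336. 200.] []
sander [ 0.4261  0.4326 -0.0043] 0.69 [138. 252.] []
offcut [ 0.5902  0.4273 -0.0061] 0.76 [144. 200.] []
offcut [ 0.4304 -0.2241  0.0758] 0.5 [358. 253.] []
bin [ 0.6199 -0.4271  0.0011] 0.74 [418. 196.] []
side [ 0.27329201 -0.93991273  1.21435803] [-0.35045882  0.9215509  -0.15794396  0.05455514]
jig [ 0.5878 -0.0587  0.0013] 0.58 [275. 242.] []
workpiece [ 8.033e-01 -3.810e-02  3.000e-04] 0.92 [337. 219.] []
workpiece [ 0.5859 -0.0452  0.0167] 0.8
[... 281 characters left out ...]
]
sander [ 0.427   0.4325 -0.0012] 0.69 [187. 152.] []
offcut [0.5883 0.4288 0.0044] 0.86 [230. 142.] []
bin [ 0.621  -0.4233 -0.0033] 0.88 [334. 344.] []
{'t': np.float64(1.0), 'joints': array([-1.066,  0.507, -0.238,  1.5  ,  0.126,  1.149, -0.155]), 'joint_velocities': array([-0.   ,  0.   , -0.002, -0.001, -0.   ,  0.001, -0.001]), 'tau': array([ 1.0000e-03, -6.2038e+01, -2.1840e+00, -2.4996e+01,  1.4000e-02,
        2.0000e-03,  0.0000e+00]), 'ee_pos': array([0.243, 0.576, 0.231]), 'tcp_rot': array([-0.   ,  0.198,  0.98 , -0.   ]), 'force': array([-0.616,  0.327,  0.041]), 'wrist_torque': array([-0.001,  0.016, -0.021]), 'finger_force': np.float64(0.0), 'grip_width': np.float64(0.085)}
```

View pics/top0.png

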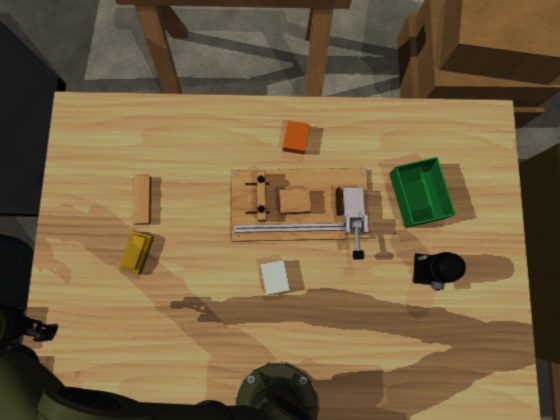

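View pics/side0.png

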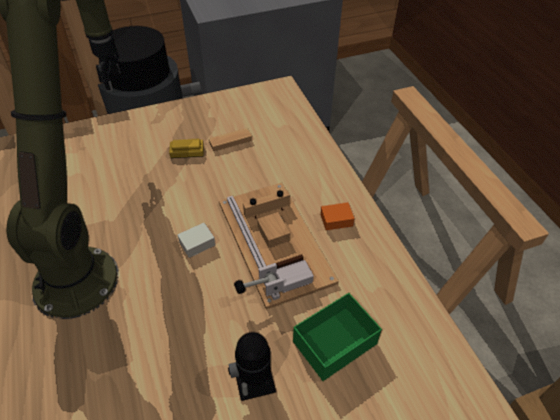

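The top view shows the jig board (231–370, 170–241), the fence at about (262,195), the block at (295,202), the saddle at (352,205) and the black knob at (358,254). The side view agrees: knob at (241,288), pivot at (270,280), and the white and orange look-alikes are clear of the jig. Next I'll refine the jig yaw and the fence and block positions.

```bash
cat >> h.py <<'E'
def back(p,uv,z):
    q=p['orientation']; Rm=R.from_quat([q[1],q[2],q[3],q[0]]).as_matrix()
    d=Rm@np.linalg.inv(np.array(p['intrinsics']))@np.array([uv[0],uv[1],1.]); c=np.array(p['xyz']); return c+d*(z-c[2])/d[2]
E
python3 - <<'E'
from h import *
P=[];K=[];W=[];S=[]
for n in ('top','side','top','side'):
    p=bot.capture(n)
    if n=='top': pt=p
    for t,L in (('pivot',P),('lever_knob',K),('workpiece',W),('shoe',S)):
        for d in bot.mark_of(p,t):
            x=np.array(d['xyz'])
            if np.hypot(x[0]-.52,x[1]+.15)<.15 and (t!='lever_knob' or x[0]<.46): L.append(x)
for L in (P,K,W,S): print(np.round(np.mean(L,0),4),np.round(np.std(L,0),4),len(L))
for n,uv,z in (('board BL',(231,241),.018),('TL',(231,170),.018),('BR',(370,241),.018),('rail L',(237,230),.034),('rail R',(343,227.5),.034)):
    print(n,np.round(back(pt,uv,z),4))
f=cv2.cvtColor(pt['frame'],cv2.COLOR_RGB2BGR)[150:275,215:395]
cv2.imwrite('pics/crop.png',cv2.resize(f,None,fx=4.4,fy=4.4,interpolation=cv2.INTER_CUBIC))
E
```

```text
[ 0.5173 -0.22    0.0661] [0.0011 0.0017 0.0012] 3
[ 0.4305 -0.2255  0.0741] [0.0009 0.0008 0.002 ] 4
[ 0.5875 -0.0437  0.0166] [0.0013 0.0024 0.0011] 4
[ 0.5777 -0.159   0.0371] [0.0271 0.0497 0.0188] 6
board BL [0.4645 0.1463 0.018 ]
TL [0.686  0.1557 0.018 ]
BR [ 0.4737 -0.2726  0.018 ]
rail L [0.4962 0.1279 0.034 ]
rail R [ 0.5107 -0.1892  0.034 ]
```

View pics/crop.png

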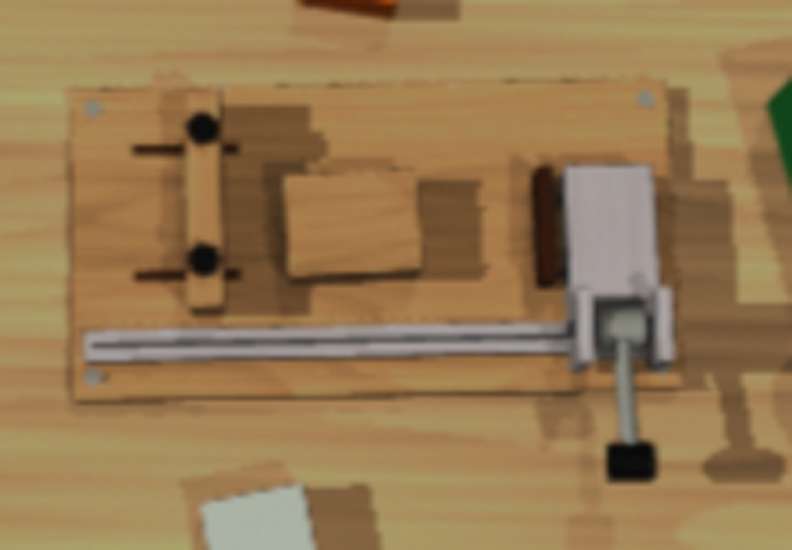

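The crop puts the fence face at about x=223, the block at 285–418 and the shoe face at 533. That makes the travel about 120 mm. The lever line, rail and board edges give a jig yaw of about +2.8°. I'll turn the tool to match and move towards the knob.

Call:
drive_tool --pt "85 0 0 0 -0.86" --pt "85 0 0 0 -0.86" --pt "85 0 0 0 -0.85" --pt "85 0 0 0 -0.85" --pt "85 0 0 0 -0.85" --pt "85 -0.4 -1 0 0" --pt "85 -0.4 -1 0 0" --pt "85 -0.4 -1 0 0" --pt "85 -0.4 -1 0 0" --pt "85 -0.4 -1 0 0" --pt "85 -0.4 -1 0 0" --pt "85 -0.4 -1 0 0" --pt "85 -0.4 -1 0 0" --pt "85 -0.4 -1 0 0" --pt "85 -0.4 -1 0 0" --pt "85 -0.4 -1 0 0" --pt "85 -0.4 -1 0 0" --pt "85 -0.4 -1 0 0" --pt "85 -0.4 -1 0 0" --pt "85 -0.4 -1 0 0" --grip_force 40

```text
t: 4.5
ee_pos: [0.411, 0.2078, 0.2315]
tcp_rot: [0.0, -0.024, 1.0, 0.0]
force: [0.0, -0.5, 0.4]
grip_width: 0.0846
finger_force: 0.0
```

Call:
drive_tool --pt "85 0 -1 0 0" --pt "85 0 -1 0 0" --pt "85 0 -1 0 0" --pt "85 0 -1 0 0" --pt "85 0 -1 0 0" --pt "85 0 -1 0 0" --pt "85 0 -1 0 0" --pt "85 0 -1 0 0" --pt "85 0 -1 0 0" --pt "85 0 -1 0 0" --pt "85 0 -1 0 0" --pt "85 0 -1 0 0" --pt "85 0 -1 0 0" --pt "85 0 -1 0 0" --pt "65 0 -1 0.2 0" --pt "65 0 -1 0.5 0" --pt "65 0 -0.4 0.5 0" --pt "65 0 0 0.5 0" --pt "65 0 0 0.5 0" --pt "65 0 0 0 0"

```text
t: 7.0
ee_pos: [0.43, -0.1997, 0.1753]
tcp_rot: [-0.001, -0.025, 1.0, 0.001]
force: [-0.1, -0.4, 0.3]
grip_width: 0.065
finger_force: 0.0
```

Call:
drive_tool --pt "65 0 -0.5 0.5 0" --pt "65 0 -0.53 0.5 0" --pt "65 0.03 0 0 0" --pt "65 0 0 0 0"

```text
t: 7.5
ee_pos: [0.4308, -0.2268, 0.1512]
tcp_rot: [-0.0, -0.024, 1.0, 0.0]
force: [-0.2, -0.5, 0.4]
grip_width: 0.0651
finger_force: 0.0
```

```bash
python3 - <<'E'
from h import *
p=bot.capture('wrist'); save(p,'w1')
for t in ('lever_knob','pivot'):
    for d in bot.mark_of(p,t)[:2]: print(t,np.round(d['xyz'],4),round(d['score'],2),np.round(proj(p,d['xyz'])))
s=bot.read_state(); print(s['ee_pos'],s['force'])
E
```

```text
lever_knob [ 0.4294 -0.2296  0.076 ] 0.58 [271. 216.]
pivot [ 0.5147 -0.2185  0.0619] 0.61 [281. 316.]
[ 0.43118879 -0.22645176  0.15161079] [-0.851178    0.5237427   0.47560957]
```

View pics/w1.png

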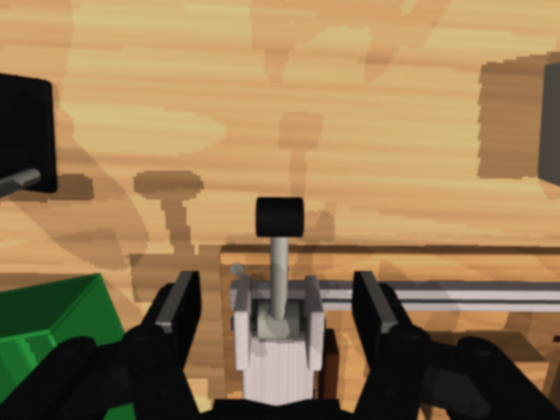

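The wrist view shows the rail level in the image and the knob at (280,217), centred between the fingers (about 190 and 360). I'll descend and grip it.

Call:
drive_tool --pt "65 0 0 0.8 0" --pt "65 0 0 0.8 0" --pt "65 0 0 0.8 0" --pt "65 0 0 0.8 0" --pt "65 0 0 0.55 0" --pt "65 0 0 0 0" --pt "20 0 0 0 0" --pt "20 0 0 0 0" --pt "20 0 0 0 0" --pt "20 0 0 0 0" --pt "20 0 0 0 0" --pt "20 0 0 0 0" --grip_force 40

```text
t: 9.15
ee_pos: [0.4312, -0.2247, 0.0584]
tcp_rot: [0.0, -0.024, 1.0, 0.001]
force: [-1.6, 8.0, 7.3]
grip_width: 0.0292
finger_force: 39.0
```

Call:
drive_tool --pt "20 -0.1 0.05 -0.53 0" --pt "20 -0.18 0 -0.51 0" --pt "20 -0.26 0 -0.47 0" --pt "20 -0.32 0 -0.43 0" --pt "20 -0.39 0 -0.38 0" --pt "20 -0.44 0 -0.32 0" --pt "20 -0.48 0 -0.25 0" --pt "20 -0.51 0 -0.17 0" --pt "20 -0.53 0 -0.09 0" --pt "20 -0.54 0 -0.01 0" --pt "20 0 0 0 0" --pt "20 0 0 0 0"

```text
t: 10.65
ee_pos: [0.5256, -0.2211, 0.1372]
tcp_rot: [0.001, -0.024, 1.0, -0.0]
force: [-0.1, 0.8, -2.7]
grip_width: 0.0295
finger_force: 39.8
```

```bash
python3 - <<'E'
from h import *
p=bot.capture('side'); save(p,'s2')
for t in ('lever_knob','pivot','workpiece'):
    for d in bot.mark_of(p,t)[:3]: print(t,np.round(d['xyz'],4),round(d['score'],2))
s=bot.read_state(); print(s['ee_pos'],s['force'],s['wrist_torque'],s['grip_width'])
E
```

```text
lever_knob [ 0.5875 -0.0571  0.0006] 0.75
lever_knob [ 0.5157 -0.2209  0.155 ] 0.66
pivot [ 0.5183 -0.2194  0.0668] 0.68
pivot [ 0.5871 -0.0545  0.0026] 0.42
workpiece [ 8.03e-01 -4.09e-02 -4.00e-04] 0.91
workpiece [ 0.3609  0.0146 -0.0021] 0.77
[ 0.52528501 -0.22108362  0.13715966] [ 0.52143677  1.10870137 -0.48305959] [0.13390366 0.13287757 0.02339799] 0.029146103083608977
```

Call:
drive_tool --pt "20 0 0.3 0 0" --pt "20 0 0.5 0 0" --pt "20 0 0.5 0 0" --pt "20 0 0.5 0 0" --pt "20 0 0.5 0 0" --pt "20 0 0.5 0 0" --pt "20 0 0.2 0 0" --pt "20 0 0 0 0" --pt "20 0 0 0 0"

```text
t: 11.98
ee_pos: [0.5215, -0.144, 0.1371]
tcp_rot: [0.001, -0.025, 1.0, 0.001]
force: [1.9, 0.4, 7.5]
grip_width: 0.0288
finger_force: 40.9
```

```bash
python3 - <<'E'
from h import *
p=bot.capture('side'); 
for p in (p,bot.capture('top')):
  for t in ('workpiece','shoe','pivot','lever_knob'):
    for d in bot.mark_of(p,t)[:3]: print(t,np.round(d['xyz'],4),round(d['score'],2))
f=p['frame'][150:275,215:395]
cv2.imwrite('pics/crop3.png',cv2.cvtColor(cv2.resize(f,None,fx=4.4,fy=4.4,interpolation=cv2.INTER_CUBIC),cv2.COLOR_RGB2BGR))
s=bot.read_state(); print(s['ee_pos'],s['force'])
E
```

```text
workpiece [ 0.3632  0.0137 -0.0019] 0.91
workpiece [ 0.8011 -0.0383 -0.0035] 0.88
workpiece [ 0.5871 -0.0465  0.0194] 0.79
shoe [ 0.5872 -0.0937  0.0401] 0.72
shoe [ 0.5122 -0.1407  0.0678] 0.64
pivot [ 0.5148 -0.1429  0.0674] 0.65
lever_knob [ 0.5072 -0.144   0.1517] 0.57
workpiece [0.3639 0.014  0.0034] 0.8
workpiece [ 0.7991 -0.0478  0.0035] 0.62
workpiece [ 0.591  -0.0379  0.0165] 0.59
shoe [ 0.5858 -0.0927  0.035 ] 0.39
pivot [ 0.5138 -0.1425  0.0632] 0.67
lever_knob [ 0.5077 -0.1455  0.1578] 0.42
lever_knob [ 0.5885 -0.0395  0.0173] 0.24
[ 0.52148111 -0.14404175  0.13707787] [0.86353384 0.8387892  7.49227015]
```

View pics/crop3.png

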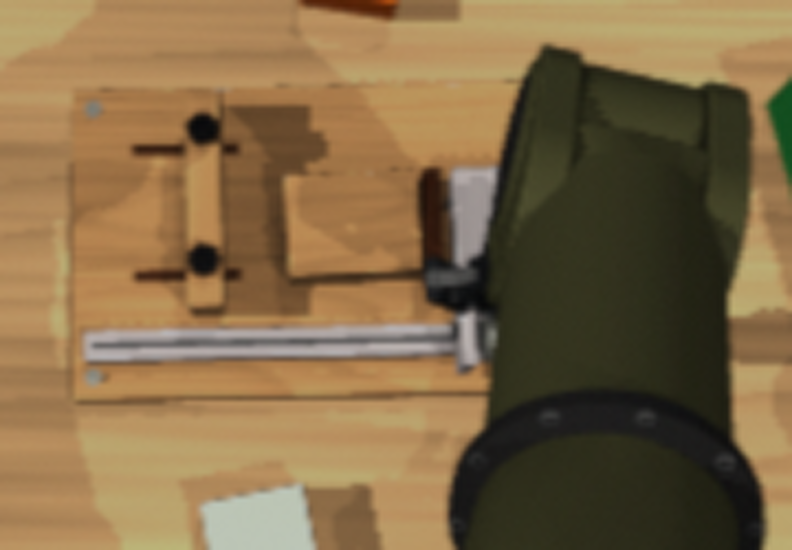

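The shoe, with its left edge at crop column 420, is about to touch the block at 285–420. The fence face at 223 is still about 42 mm ahead. I'll push on towards it, then go gently.

Call:
drive_tool --pt "20 0 0.2 0 0" --pt "20 0 0.2 0 0" --pt "20 0 0.2 0 0" --pt "20 0 0.2 0 0" --pt "20 0 0.2 0 0" --pt "20 0 0.2 0 0" --pt "20 0 0.2 0 0" --pt "20 0 0 0 0" --pt "20 0 0 0 0"

```text
t: 13.6
ee_pos: [0.5198, -0.1097, 0.1371]
tcp_rot: [0.001, -0.025, 1.0, 0.0]
force: [2.0, -1.3, 5.9]
grip_width: 0.0291
finger_force: 40.8
```

Call:
drive_tool --pt "20 0 0.08 0 0" --pt "20 0 0.08 0 0" --pt "20 0 0 0 0"

```text
t: 13.98
ee_pos: [0.5197, -0.1063, 0.1371]
tcp_rot: [0.001, -0.024, 1.0, -0.0]
force: [2.0, -2.1, 5.4]
grip_width: 0.0291
finger_force: 40.7
```

Call:
drive_tool --pt "20 0 0.08 0 0" --pt "20 0 0.04 0 0" --pt "20 0 0 0 0"

```text
t: 14.35
ee_pos: [0.5196, -0.1035, 0.1371]
tcp_rot: [0.001, -0.024, 1.0, -0.0]
force: [2.0, -3.4, 5.3]
grip_width: 0.0289
finger_force: 40.7
```

Call:
drive_tool --pt "20 0 0.04 0 0" --pt "20 0 0.04 0 0" --pt "20 0 0 0 0"

```text
t: 14.72
ee_pos: [0.5195, -0.1015, 0.1371]
tcp_rot: [0.001, -0.024, 1.0, -0.0]
force: [1.5, -4.0, 4.2]
grip_width: 0.0292
finger_force: 40.7
```

Call:
drive_tool --pt "20 0 0.04 0 0" --pt "20 0 0.04 0 0" --pt "20 0 0 0 0"

```text
t: 15.1
ee_pos: [0.5194, -0.0996, 0.1371]
tcp_rot: [0.001, -0.024, 1.0, -0.0]
force: [1.1, -3.3, 5.3]
grip_width: 0.0292
finger_force: 40.7
```

```bash
python3 - <<'E'
from h import *
p=bot.capture('top')
for t in ('workpiece','shoe','pivot'):
    for d in bot.mark_of(p,t)[:3]: print(t,np.round(d['xyz'],4),round(d['score'],2))
f=p['frame'][150:275,215:395]
cv2.imwrite('pics/crop4.png',cv2.cvtColor(cv2.resize(f,None,fx=4.4,fy=4.4,interpolation=cv2.INTER_CUBIC),cv2.COLOR_RGB2BGR))
print(np.mean([(bot.read_state()['force']) for _ in range(1)],0))
E
```

```text
workpiece [ 5.887e-01 -3.000e-04  1.580e-02] 0.94
workpiece [0.3656 0.0127 0.0046] 0.94
workpiece [ 0.7959 -0.045   0.0048] 0.83
shoe [ 0.5862 -0.0496  0.0373] 0.59
pivot [ 0.5147 -0.1006  0.0628] 0.67
pivot [ 0.5877 -0.0562  0.0047] 0.34
[ 2.58376186 -3.79902535  5.05129375]
```

View pics/crop4.png

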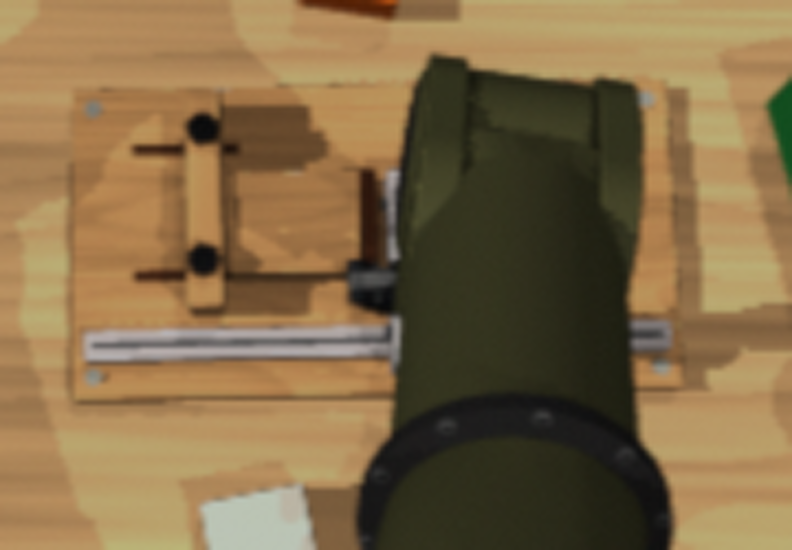

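The block's left edge is now at about 230, close to the fence face at 223. The force is still only friction, so I'll keep creeping forward.

Call:
drive_tool --pt "20 0 0.04 0 0" --pt "20 0 0.04 0 0" --pt "20 0 0 0 0"

```text
t: 15.68
ee_pos: [0.5193, -0.0976, 0.1371]
tcp_rot: [0.001, -0.024, 1.0, -0.0]
force: [1.3, -3.8, 5.4]
grip_width: 0.0292
finger_force: 40.7
```

Call:
drive_tool --pt "20 0 0.04 0 0" --pt "20 0 0.04 0 0" --pt "20 0 0 0 0"

```text
t: 16.05
ee_pos: [0.5192, -0.0956, 0.1371]
tcp_rot: [0.001, -0.024, 1.0, -0.0]
force: [2.5, -3.6, 4.9]
grip_width: 0.0292
finger_force: 40.7
```

Call:
drive_tool --pt "20 0 0.04 0 0" --pt "20 0 0.04 0 0" --pt "20 0 0 0 0"

```text
t: 16.42
ee_pos: [0.5191, -0.0943, 0.1371]
tcp_rot: [0.001, -0.024, 1.0, -0.001]
force: [2.9, -5.0, 4.8]
grip_width: 0.0295
finger_force: 40.7
```

Call:
drive_tool --pt "20 0 0.04 0 0" --pt "20 0 0.04 0 0" --pt "20 0 0 0 0"

```text
t: 16.8
ee_pos: [0.519, -0.093, 0.1371]
tcp_rot: [0.001, -0.024, 1.0, -0.001]
force: [2.7, -7.3, 4.1]
grip_width: 0.0294
finger_force: 40.6
```

Call:
drive_tool --pt "20 0 0.04 0 0" --pt "20 0 0.04 0 0" --pt "20 0 0 0 0"

```text
t: 17.18
ee_pos: [0.5189, -0.0916, 0.1371]
tcp_rot: [0.001, -0.024, 1.0, -0.001]
force: [2.7, -9.9, 4.7]
grip_width: 0.0294
finger_force: 40.6
```

Force is now rising at roughly 1.8 N/mm past fence contact near y=-0.095, so the shoe is in by about 3.5–4 mm. I'll bring the lever down while holding y, first as far as where the cam bites.

Call:
drive_tool --pt "20 0.54 0 0.01 0" --pt "20 0.53 0 0.09 0" --pt "20 0.51 0 0.17 0" --pt "20 0.48 0 0.25 0" --pt "20 0.44 0 0.32 0" --pt "20 0.39 0 0.38 0" --pt "20 0 0 0 0"

```text
t: 18.05
ee_pos: [0.4464, -0.0946, 0.1061]
tcp_rot: [0.001, -0.023, 1.0, -0.001]
force: [1.7, -8.9, -1.2]
grip_width: 0.029
finger_force: 44.0
```

Call:
drive_tool --pt "20 0.32 -0.03 0.43 0" --pt "20 0.26 0 0.47 0" --pt "20 0.18 0 0.51 0" --pt "20 0.1 0 0.53 0" --pt "20 0 0 0.1 0" --pt "20 0 0 0 0"

```text
t: 18.8
ee_pos: [0.4256, -0.0961, 0.0583]
tcp_rot: [0.002, -0.023, 1.0, -0.001]
force: [-7.9, -4.4, 51.4]
grip_width: 0.0293
finger_force: 58.2
```

The lever is at its bottom, with z equal to the starting value and 51 N of push. I'll ease off the excess before letting go.

Call:
drive_tool --pt "20 0 0 -0.08 0" --pt "20 0 0 0 0" --pt "20 0 0 0 0"

```text
t: 19.18
ee_pos: [0.4255, -0.0961, 0.0587]
tcp_rot: [0.001, -0.023, 1.0, -0.001]
force: [-2.9, -6.4, 25.9]
grip_width: 0.0295
finger_force: 54.4
```

```bash
python3 - <<'E'
from h import *
for n in ('top','side'):
  p=bot.capture(n); save(p,n+'5')
  for t in ('workpiece','shoe','pivot','lever_knob'):
    for d in bot.mark_of(p,t)[:3]: print(n,t,np.round(d['xyz'],4),round(d['score'],2))
s=bot.read_state(); print(s['ee_pos'],s['force'])
E
```

```text
top workpiece [0.3676 0.0143 0.0012] 0.96
top workpiece [ 0.7985 -0.0443  0.0065] 0.81
top workpiece [0.5878 0.0022 0.0192] 0.58
top shoe [ 0.5851 -0.0455  0.0372] 0.41
top pivot [ 0.5156 -0.094   0.0648] 0.56
side workpiece [ 0.3608  0.0146 -0.0004] 0.88
side workpiece [ 0.5857 -0.0007  0.0182] 0.85
side workpiece [ 7.986e-01 -4.120e-02  4.000e-04] 0.7
side shoe [ 0.5875 -0.0461  0.0388] 0.5
side pivot [ 0.5106 -0.0915  0.0688] 0.62
side lever_knob [ 0.425  -0.0968  0.0739] 0.68
[ 0.42546471 -0.09604335  0.05868276] [-1.71408207 -5.82284838 25.85932536]
```

Call:
drive_tool --pt "20 0 0 -0.05 0" --pt "20 0 0 0 0" --pt "60 0 0 0 0" --pt "60 0 0 0 0" --pt "60 0 0 0 0" --pt "60 0 0 0 0"

```text
t: 20.42
ee_pos: [0.4243, -0.095, 0.0581]
tcp_rot: [-0.0, -0.024, 1.0, 0.0]
force: [0.2, 0.1, 0.3]
grip_width: 0.0599
finger_force: 0.0
```

Call:
drive_tool --pt "60 0 0 -0.5 0" --pt "60 0 0 -0.8 0" --pt "60 0 0 -0.8 0" --pt "60 0 0 -0.8 0" --pt "60 0 0 -1 0" --pt "60 0 0 0 0"

```text
t: 21.18
ee_pos: [0.4257, -0.0955, 0.1579]
tcp_rot: [0.002, -0.024, 1.0, -0.0]
force: [-0.5, -0.0, -0.9]
grip_width: 0.0599
finger_force: 0.0
```

```bash
python3 - <<'E'
from h import *
for n in ('wrist','top','side'):
  p=bot.capture(n); save(p,n+'6')
  for t in ('workpiece','shoe','pivot','lever_knob'):
    for d in bot.mark_of(p,t)[:3]: print(n,t,np.round(d['xyz'],4),round(d['score'],2))
s=bot.read_state(); print(s['ee_pos'],s['force'])
E
```

```text
wrist workpiece [ 0.5859 -0.0007  0.0165] 0.94
wrist workpiece [0.3654 0.014  0.0005] 0.75
wrist shoe [ 0.5875 -0.0458  0.0418] 0.59
wrist pivot [ 0.5096 -0.0937  0.0649] 0.79
wrist lever_knob [ 0.4257 -0.0976  0.0781] 0.81
top workpiece [0.3641 0.015  0.0039] 0.97
top workpiece [ 0.7947 -0.0464  0.0053] 0.87
top shoe [ 0.5867 -0.0441  0.0368] 0.43
top shoe [ 0.3925 -0.4509  0.0027] 0.27
top pivot [ 0.5152 -0.091   0.0631] 0.6
side workpiece [ 8.044e-01 -4.370e-02 -4.000e-04] 0.87
side workpiece [ 0.3601  0.017  -0.0008] 0.81
side workpiece [0.5875 0.0007 0.0161] 0.78
side shoe [ 0.5861 -0.0444  0.0405] 0.69
side pivot [ 0.5102 -0.0899  0.0646] 0.65
side pivot [ 0.4279  0.4322 -0.0018] 0.39
side lever_knob [ 0.4253 -0.0974  0.0748] 0.53
[ 0.42458713 -0.09529626  0.15573101] [-0.02046894  0.06765253  0.6882573 ]
```

View pics/wrist6.png

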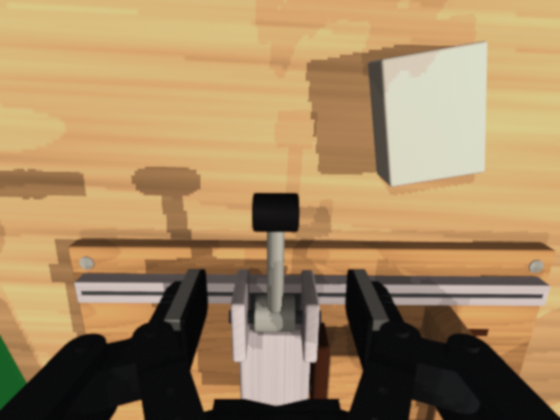

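The lever is down: the knob is at (276,212), back level with the rail, and it has stayed put. I'll move the arm clear and check the shoe.

Call:
drive_tool --pt "60 0 0 -1 0" --pt "60 0 0 -1 0" --pt "60 0 1 0 0" --pt "60 0 1 0 0" --pt "60 0 1 0 0" --pt "60 0 1 0 0" --pt "60 0 1 0 0" --pt "60 0 1 0 0" --pt "60 0 1 0 0" --pt "60 0 1 0 0" --pt "60 0 1 0 0" --pt "60 0 1 0 0" --pt "60 0 1 0 0" --pt "60 0 1 0 0" --pt "60 0 1 0 0" --pt "60 0 1 0 0" --pt "60 0 0 0 0"

```text
t: 24.05
ee_pos: [0.4073, 0.2561, 0.2057]
tcp_rot: [-0.0, -0.026, 1.0, 0.0]
force: [0.0, 0.2, 0.5]
grip_width: 0.0598
finger_force: 0.0
```

```bash
python3 - <<'E'
from h import *
K=[];P=[];S=[];W=[]
for n in ('top','side')*3:
  p=bot.capture(n)
  if n=='top': pt=p
  for t,L in (('pivot',P),('lever_knob',K),('workpiece',W),('shoe',S)):
    for d in bot.mark_of(p,t):
      x=np.array(d['xyz'])
      ref={'pivot':(.512,-.093),'lever_knob':(.425,-.097),'workpiece':(.587,0),'shoe':(.587,-.045)}[t]
      if np.hypot(x[0]-ref[0],x[1]-ref[1])<.02: L.append(x)
for n,L in zip('PKWS',(P,K,W,S)): print(n,np.round(np.mean(L,0),4),len(L))
f=pt['frame'][150:275,215:395]
cv2.imwrite('pics/crop7.png',cv2.cvtColor(cv2.resize(f,None,fx=4.4,fy=4.4,interpolation=cv2.INTER_CUBIC),cv2.COLOR_RGB2BGR))
E
```

```text
P [ 0.5127 -0.0913  0.0654] 5
K [ 0.4245 -0.0964  0.0756] 6
W [0.5877 0.0007 0.0178] 6
S [ 0.5851 -0.0451  0.0389] 6
```

View pics/crop7.png

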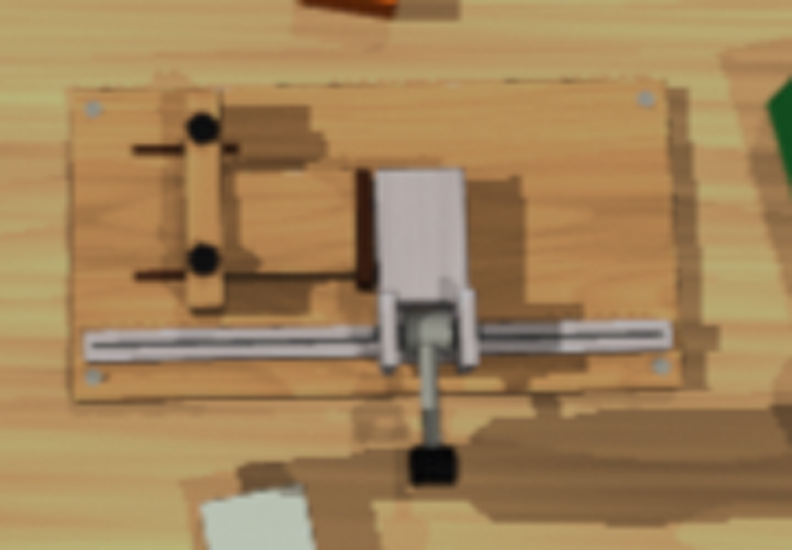

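Check the shoe compression with sub-pixel accuracy: the shift of the knob against the shift of the shoe between the first picture and now.

```bash
python3 - <<'E'
from h import *
p=bot.capture('top')
A=cv2.imread('pics/top0.png'); B=cv2.cvtColor(p['frame'],cv2.COLOR_RGB2BGR)
def px(c): return c/4.4-.4+np.array([215,150])
def match(A,B,a,b,z,n):
    # crop coords box in A (x0,y0,x1,y1), approx shift in crop px -> sub-pixel by ECC
    x0,y0=np.round(px(np.array(a[:2]))).astype(int); x1,y1=np.round(px(np.array(a[2:]))).astype(int)
    g=lambda I:cv2.cvtColor(I,cv2.COLOR_BGR2GRAY).astype(np.float32)
    T=g(A)[y0:y1,x0:x1]; M=np.float32([[1,0,x0+b/4.4],[0,1,y0+1]])
    cc,M=cv2.findTransformECC(T,g(B),M,cv2.MOTION_TRANSLATION,(3,200,1e-6),None,1)
    c=np.array([(x0+x1)/2,(y0+y1)/2]); sh=M[:,2]-[x0,y0]
    d=back(p,c+sh,z)-back(p,c,z); print(n,round(cc,3),np.round(sh,2),np.round(d*1000,1))
match(A,B,(598,435,665,490),-198,.077,'knob')
match(A,B,(560,285,680,375),-193,.085,'bracket')
match(A,B,(550,155,665,280),-190,.07,'saddle')
match(A,B,(525,160,562,292),-177,.057,'shoe')
R1=A[:,:,2].astype(int)-0
for nm,I,c0,c1 in (('A',A,330,345),('B',B,289,303)):
    print(nm,np.round(I[192:210,c0:c1].mean(0)).astype(int)[:,1:].tolist())
E
```

```text
knob 0.969 [-45.11   0.94] [ -5.5 128.9   0. ]
bracket 0.943 [-44.47   0.88] [ -5.4 127.9   0. ]
saddle 0.991 [-43.07   0.73] [ -4.9 126.8   0. ]
shoe 0.773 [-41.1    0.26] [ -3.4 122.2   0. ]
A [[114, 157], [104, 145], [102, 143], [98, 137], [90, 127], [73, 105], [38, 61], [22, 42], [24, 48], [24, 48], [26, 48], [33, 50], [44, 54], [81, 87], [131, 138]]
B [[133, 180], [132, 180], [132, 179], [131, 178], [130, 177], [127, 173], [99, 138], [41, 67], [28, 54], [27, 53], [41, 59], [98, 107], [150, 158], [165, 174]]
```

```bash
python3 - <<'E'
from h import *
p=bot.capture('wrist'); s=bot.read_state()
q=lambda a:R.from_quat([a[1],a[2],a[3],a[0]])
Rt=q(s['tcp_rot']); rel=Rt.inv()*q(p['orientation']); off=Rt.inv().apply(np.array(p['xyz'])-s['ee_pos'])
def pose(ee,rot=(0,-.024,1,0)):
    r=q(np.array(rot)/np.linalg.norm(rot)); o=(r*rel).as_quat()
    return dict(xyz=np.array(ee)+r.apply(off),orientation=[o[3],*o[:3]],intrinsics=p['intrinsics'])
I1=cv2.imread('pics/w1.png');I2=cv2.imread('pics/wrist6.png')
o=[cv2.resize(I[260:420,215:365],None,fx=2.6,fy=3.7,interpolation=cv2.INTER_CUBIC) for I in (I1,I2)]
cv2.imwrite('pics/cmp.png',np.hstack(o))
P1=pose((.43119,-.22645,.15161));P2=pose((.42459,-.0953,.15573))
for n,P,I in (('1',P1,I1),('2',P2,I2)):
    print(n,np.round(proj(P,[0.587 if n=='1' else .587,-.17 if n=='1' else -.045,.057])))
    for r in (355,375,395): print(r,I[r,300:356,2].tolist())
    # knob ends
    k=I[205:225,240:320].mean((0,2)); print('knob',[round(float(x)) for x in k[10:20]],[round(float(x)) for x in k[55:70]])
import pickle; pickle.dump((P1,P2),open('poses.pkl','wb'))
E
```

```text
1 [334. 387.]
355 [204, 204, 204, 204, 197, 174, 131, 98, 111, 146, 178, 196, 203, 205, 206, 206, 207, 208, 209, 209, 199, 164, 101, 44, 23, 26, 33, 41, 46, 50, 52, 54, 55, 57, 56, 57, 58, 62, 80, 117, 154, 173, 178, 179, 179, 180, 187, 196, 203, 205, 206, 207, 207, 208, 207, 207]
375 [203, 203, 203, 203, 200, 197, 196, 197, 198, 200, 200, 199, 186, 154, 114, 97, 95, 89, 66, 37, 23, 21, 22, 26, 37, 48, 56, 60, 61, 63, 64, 64, 64, 65, 65, 65, 73, 98, 141, 171, 183, 184, 185, 189, 197, 207, 211, 211, 211, 211, 211, 211, 211, 211, 211, 211]
395 [203, 203, 202, 199, 197, 195, 196, 198, 200, 200, 197, 182, 140, 82, 61, 87, 102, 79, 44, 24, 21, 24, 29, 40, 49, 57, 59, 61, 63, 64, 64, 64, 64, 64, 67, 83, 120, 153, 169, 173, 174, 174, 177, 187, 195, 200, 201, 200, 201, 200, 200, 200, 200, 199, 199, 199]
knob [165, 165, 164, 160, 142, 104, 54, 23, 18, 18] [17, 17, 17, 16, 16, 16, 17, 25, 57, 104, 138, 150, 151, 151, 151]
2 [325. 389.]
355 [208, 196, 170, 140, 148, 179, 200, 208, 211, 212, 214, 215, 216, 218, 216, 206, 173, 116, 73, 65, 65, 66, 67, 67, 68, 68, 69, 67, 66, 76, 93, 107, 115, 117, 118, 117, 116, 115, 115, 115, 114, 114, 113, 112, 112, 111, 110, 107, 101, 93, 89, 89, 87, 87, 87, 86]
375 [205, 202, 202, 202, 204, 205, 206, 199, 173, 119, 59, 27, 24, 29, 40, 51, 59, 62, 64, 64, 67, 67, 67, 67, 68, 68, 69, 79, 107, 148, 180, 196, 200, 200, 199, 199, 199, 198, 197, 197, 198, 201, 202, 204, 204, 204, 203, 204, 203, 202, 203, 203, 205, 207, 210, 210]
395 [203, 201, 201, 204, 206, 207, 203, 190, 160, 112, 60, 29, 29, 41, 52, 59, 62, 63, 65, 66, 67, 67, 67, 67, 67, 72, 95, 136, 175, 199, 209, 210, 210, 210, 210, 209, 208, 209, 208, 207, 207, 207, 206, 206, 206, 205, 205, 205, 205, 207, 208, 207, 200, 178, 131, 69]
knob [158, 128, 77, 34, 20, 19, 20, 20, 20, 20] [19, 19, 24, 50, 94, 128, 142, 145, 146, 146, 146, 146, 145, 145, 144]
```

View pics/cmp.png

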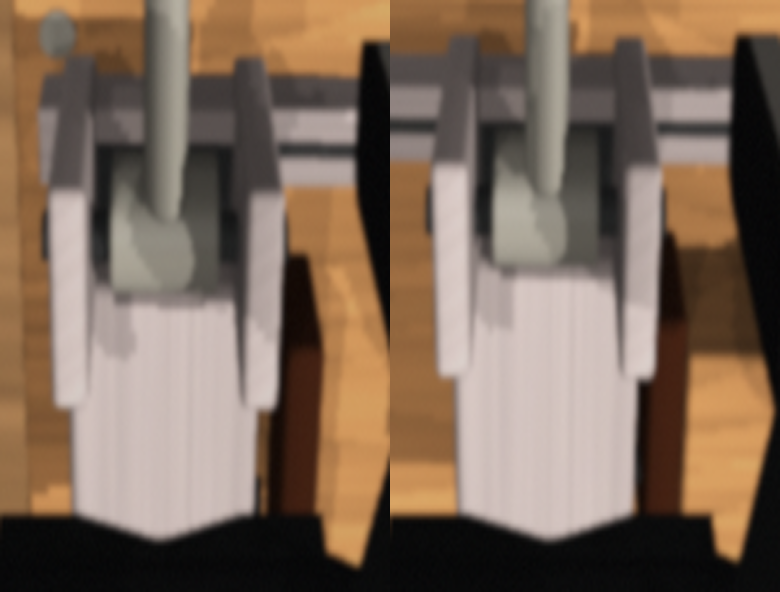

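```bash
python3 - <<'E'
from h import *; import pickle
P1,P2=pickle.load(open('poses.pkl','rb'))
for psi in (2.5,2.9):
  a=np.radians(psi); yj=np.array([-np.sin(a),np.cos(a),0])
  for ref,c1,c2,r,z in (('knob',279.4,275.25,215,.077),('saddle',312.2,308.7,395,.07)):
    k=[back(P,(c,r),z) for P,c in ((P1,c1),(P2,c2))]
    for row,e1,e2 in ((395,336.0,327.05),(375,337.55,328.65)):
      s=[back(P,(e,row),.057) for P,e in ((P1,e1),(P2,e2))]
      print(psi,ref,row,np.round([(s[i]-k[i])@yj*1000 for i in (0,1)],2))
E
```

```text
2.5 knob 395 [49.12 44.99]
2.5 knob 375 [49.14 45.23]
2.5 saddle 395 [21.77 17.29]
2.5 saddle 375 [21.8  17.53]
2.9 knob 395 [47.93 43.78]
2.9 knob 375 [48.11 44.18]
2.9 saddle 395 [21.68 17.19]
2.9 saddle 375 [21.86 17.59]
```

The close-up comparison shows the shoe pushed in 4.1 mm of its 7 mm, about halfway, with the lever down and the block flush on the fence. I'm handing the job in.

```bash
python3 -c "
from plant import bot
print(bot.finish_job())"
```

```text
the job is handed in; nothing more can be done
None
```

I handed the job in with the lever locked down, the block against the fence and the shoe pushed in about 4 mm of its 7 mm; the robot was clear of everything and I never touched the bystanders, but the hand-in returned no verdict. The one rough moment was pressing the lever about 50 N against its bottom stop, which I eased before letting go.

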